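Jack up the front of an instrument case and hold it

TASK

Fold the lid of the grey instrument case shut, then stand the red lever jack flat on the desk in front of the case with its saddle centred under the yellow-marked lift point on the case's front tongue. Pump the jack handle once as a trial lift, fully down and all the way back up, so the case's front rises and settles again; then press the handle fully down a second time and finish while still holding it down with the fingers, the front of the case carried by the jack alone. Do not shove the case out of its place and leave the roll of tape and the solder reel alone.

Things in the scene. Friction and masses are not known exactly. Their poses are not given: they have to be found in the camera images.
- case: Loose grey steel instrument case, 2 to 3 kg, 120 mm deep (x) x 180 wide (y), rim 115 mm high, lid 9 mm more, on four 12 mm feet. Origin on the desk under its middle; +x to its rear, z up. A steel tongue 40 mm wide, z 40 to 48 mm, sticks out of the front face at mid-width, x = -60 to -115 mm; yellow discs on its top and underside mark the lift point at x = -95 mm.
- lift_point (a point): centre of the yellow mark on the UNDERSIDE of the tongue, 40 mm above the desk while the case stands on its feet; 95 mm in front of the case's origin, 35 mm in front of the front face, 20 mm behind the tongue's tip. Axes as the case.
- front_foot (a point): point on the underside of the case's front feet level (bottom of the feet), midway between the two; z = 0 while the feet stand on the desk
- rear_foot (a point): the same between the two rear feet
- lid_hinge (a point): middle of the lid's hinge line at the rear top edge of the case, 115 mm above the desk; the hinge runs along the case's y
- lid_edge (a point): middle of the lid's front edge on its outer face, 120 mm from the hinge line; the outer face lies 9 mm outside the hinge line
- case_lid (a joint): lid angle, rad: 0 shut flat on the rim, grows as the front edge swings up and back; starts at 0.6 to 0.95. A stiff friction hinge: it stays where it is left; about 2 N at the edge moves it. The outer face of the open lid looks up and to the rear.
- jack: Loose red lever jack, 0.64 kg. Base plate 185 mm long (x -100 to +85 mm), 60 mm wide, 8 mm thick; origin on its underside below the mast. Mast: upright block, 30 mm (x) x 36 mm (y), top at z = 85 mm, the place to grasp it, across y. Toe with round saddle towards +x, handle towards -x.
- saddle_top (a point): centre of the top of the aluminium saddle (28 mm disc), 65 mm in front (+x) of the mast's middle; 32 mm above the base's underside when down (8 mm below the lift point), up to 24 mm higher when the handle is fully down
- handle_grip (a point): middle of the top of the black rubber grip (42 mm long, 26 mm wide, 16 mm thick) at the handle's end, where to press; 80 mm from the pivot, which is at x = -22 mm, z = 60 mm of the jack. In the jack's frame it is at x = -88, z = 105 mm with the handle up and at x = -102, z = 68 mm with the handle fully down.
- jack_handle (a joint): handle angle, rad: 0 up (springs back there by itself when let go), 0.5 fully down and level. It drives the saddle up 4.8 mm per 0.1 rad and has no catch: the load and spring push it up again. Takes 3 to 5 N at the grip without load, up to about 13 N under load.
- tape: black roll of tape, 58 mm across, 19 mm high, lying flat; bystander
- reel: blue and white solder reel, 72 x 62 x 50 mm; bystander

How it is judged:
On the way, in this order (a step that is already met when the one before it is completed fails the run):
1. the lid is shut (value of joint case_lid below 0.06 rad), for 0.2 s.
2. the jack stands flat on the desk, let go, handle up, saddle under the lift point (horizontal distance between saddle_top and lift_point below 0.01 m and height (world z) of jack below 0.004 m and angle between jack's own z axis and vertical below 0.06 rad and contact force between the fingers and jack below 0.3 N and value of joint jack_handle below 0.1 rad), for 0.2 s.
3. trial lift: handle down, case front raised on the saddle (value of joint jack_handle above 0.4 rad and height (world z) of front_foot above 0.005 m and contact force between jack_toe and case above 2 N), for 0.1 s.
4. handle back up, case front down again (value of joint jack_handle below 0.1 rad and height (world z) of front_foot below 0.003 m), for 0.1 s.
At the end, for the whole second after the job is handed in: Fingers press the handle down (>0.4 of 0.5 rad, >1 N); the saddle, within 12 mm of the lift point, carries the case front (>2 N), front feet >5 mm up, rear feet on the desk; jack flat on the desk, lid shut within 0.06 rad, case still and not touched by the robot (all of step 3 and contact force between the fingers and jack above 1 N and contact force between each of the arm, the fingers and case below 0.3 N and horizontal distance between saddle_top and lift_point below 0.012 m and height (world z) of each of jack, rear_foot below 0.004 m and angle between jack's own z axis and vertical below 0.06 rad and linear speed of case below 0.02 m/s and value of joint case_lid below 0.06 rad); the arm keeps its last pose, push and grip.
It fails at once if the case is shoved more than 25 mm out of its place (distance of rear_foot from where it was at the start of the episode above 0.025 m).
It fails at once if a bystander is moved more than 25 mm (distance of any of tape, reel from where it was at the start of the episode above 0.025 m).
It also fails if it takes over 64 s, if anything falls off the work surface, if the arm or the gripper's body presses on something with over 40 N, if the wrist force passes 120 N, or if a joint passes its speed limit or range.

ROBOT

A 6-joint arm with a two-finger parallel gripper is mounted at the origin on the work surface; the furniture and walls round the work are solid. World frame = base frame: x ahead of the robot, y to its left, z up, the work surface at z = 0. Lengths are in m, angles in rad, forces in N, time in s.
With the tool pointing down it reaches from about 0.3 to 0.95 m from the base axis. Payload 3.1 kg.
Tool frame: the origin (TCP) lies at the very end of the fingers, on their centre line; the grasp point (between the pads) lies 19 mm behind it (manip.grasp_offset is the distance from the TCP to the grasp point, in m); z points along the fingers, y is the line along which they close (so a half turn about z gives the same grasp; the last joint's range is limited). The gripper opens to 85 mm and grips with 20 to 120 N. Pads are 22 mm wide; open, the fingers measure 114 mm over their backs; the gripper's body (76 mm by 85 mm) begins 54 mm behind the grasp point. The pads swing forward as they close: fully open they stand 13 mm farther back than shut.
Start: joints at [1.064, 0.308, 1.634, -0, 1.2, -0.07], TCP at [0.264, 0.566, 0.231] pointing down, gripper open.
Joint ranges: [-3.06, 3.06], [-0.79, 1.96], [0.05, 2.63], [-1.19, 4.34], [0.05, 2.64], [-2.94, 2.94]. Speed limits (rad/s): [2.79, 2.79, 3.14, 3.14, 3.14, 3.14].

INTERFACE

Orientations are given as a rotation vector (axis times angle).
In Python, from workcell import manip, cams gives the robot as it stands.
- The arm moves only by the shell command python3 -m creep 'ROWS' [FORCE]. ROWS is JSON, one flat list of numbers, 7 for each row, row after row: the turn, a rotation vector about the tool's x, y, z as a fraction of full scale, then the shift along the tool's x, y, z as a fraction of full scale, then the closure, from -1 (fully open) to 1 (shut). A call has 1 to 12 rows; each row shifts and turns the commanded pose from where the row before left it, along the tool's axes as they then stand; what a row does not reach is not made up. Full scale, the value 1, is 40 mm for a shift and 6 degrees for a turn. A row lasts 1/12 s, in which the tool goes at most 41.7 mm and 7.16 degrees, less where a joint would pass 70% of its speed; a pose out of reach is approached as far as the arm can. A call with a number of a shift or a turn outside -1 to 1 is refused whole. A call with a gripper value outside its range is refused whole. The fingers move at their own pace and stop on an object; FORCE is the grip in N (left out, the last holds). Time passes only in rows, so rows that do not move let the fingers close. It gives the time, the measured TCP pose, the force, the opening and the grip force at its end, in the units of the state.
- manip.state(): the state, without advancing time (a new reading comes with each control period).
- cams.get_image(name): name is "side" or "top" or "wrist"; returns the picture (420x560x3 uint8, red, green, blue); there is no depth.
- cams.get_calibration(name): a dict with "fx", "fy", "cx", "cy" (pixels), "R" (3x3) and "t" (3): a world point X has camera coordinates R X + t. Camera axes: x right, y down, z forward; pixel columns grow to the right and rows downward; lengths in m; the calibration is good to about 2 mm. A picture is of the moment at which its call begins: read the wrist's pose just before it. get_calibration takes no time and is no camera call; for the wrist camera it gives the pose at the moment of the call.
- manip.job_done(): hands the job in; it is judged then, once.
The state is a dict: "time": time; "joint_pos": joint angles; "qd": joint speeds; "tau": joint torques, N m; "eef_pos": TCP position; "tcp_rot": TCP orientation; "ft_force": force on the tool from outside, world axes, zero at the start; "wrist_torque": the same for the moment, N m; "width": finger opening in m; "finger_force": force on a finger pad.
Only numpy, scipy, OpenCV 4.12 (cv2) and the standard library are available. Lean on these libraries where they do the work, as an engineer would, in place of code of your own. Each camera call takes 0.05 s, during which the arm holds its last target. There are 200 camera calls.

## Working session

There is one attempt and no reset: what is moved stays moved. The work goes in short steps, Python scripts to look and compute and a shell command to move; the robot and the scene stay as the last step left them, time stands still between calls to the robot, and variables do not carry over. Pictures are saved under pics/ and viewed, at most 10 in all, crops included, and the job is handed in when it is done.

```bash
mkdir -p pics; ls; python3 - <<'E'
from workcell import manip, cams
import cv2, numpy as np
s=manip.state(); print({k:np.round(v,3).tolist() for k,v in s.items()}, manip.grasp_offset)
a=cams.get_image("side");b=cams.get_image("top")
cv2.imwrite("pics/side0.png",a[:,:,::-1]);cv2.imwrite("pics/top0.png",b[:,:,::-1])
for n in("side","top","wrist"):
    c=cams.get_calibration(n);print(n,c["fx"],c["cx"],c["cy"],np.round(c["R"],3).tolist(),np.round(c["t"],3).tolist(), np.round(-np.array(c["R"]).T@np.array(c["t"]),3))
E
```

```text
pics
{'time': 0.0, 'joint_pos': [1.064, 0.309, 1.635, 0.0, 1.2, -0.07], 'qd': [0.0, -0.0, 0.001, 0.0, -0.0, -0.001], 'tau': [-0.0, -41.524, -27.666, 0.0, 0.01, -0.0], 'eef_pos': [0.264, 0.566, 0.23], 'tcp_rot': [-0.681, -3.066, 0.003], 'ft_force': [-0.542, -0.011, -0.322], 'wrist_torque': [0.012, -0.03, 0.028], 'finger_force': 0.0, 'width': 0.086} 0.0187
side 452.06641872387394 276.1732075221228 206.90019031313653 [[-0.928, 0.372, 0.014], [0.219, 0.576, -0.788], [-0.301, -0.728, -0.616]] [0.534, -0.023, 1.27] [0.884 0.74  0.756]
top 391.01867839413717 277.03683816771576 207.14027427350862 [[-0.001, -1.0, -0.013], [-0.995, 0.002, -0.098], [0.098, 0.013, -0.995]] [-0.036, 0.568, 0.911] [ 0.476 -0.049  0.961]
wrist 333.32566888884753 283.0871663547631 210.87613246379223 [[0.423, 0.906, -0.002], [0.866, -0.404, 0.293], [0.265, -0.125, -0.956]] [-0.622, -0.038, 0.38] [0.196 0.596 0.373]
```

View pics/side0.png

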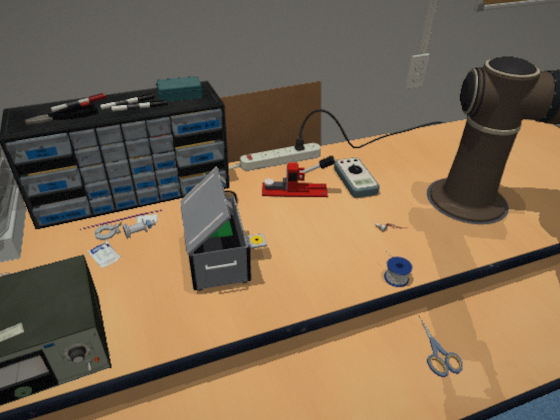

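View pics/top0.png

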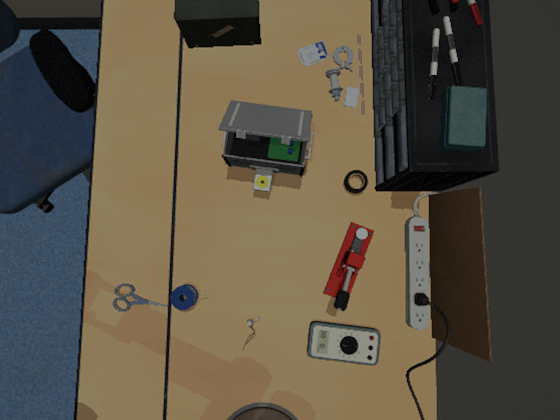

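The side view shows the open case at (215,240) with its tongue mark at (257,240), and the jack at (295,185). In the top view, the case is at (265,140) with the yellow mark at (263,182). The jack is at (350,262), with its saddle at (361,234) and grip at (342,300). The tape is at (356,182) and the reel at (183,297).

```bash
cat > h.py <<'E'
from workcell import manip, cams
import cv2, numpy as np
from scipy.spatial.transform import Rotation as Ro
def ray(c,uv,z):
    R=np.array(c["R"]);o=-R.T@np.array(c["t"])
    d=R.T@np.array([(uv[0]-c["cx"])/c["fx"],(uv[1]-c["cy"])/c["fy"],1.])
    return (o+d*(z-o[2])/d[2])
def proj(c,X):
    p=np.array(c["R"])@np.asarray(X)+np.array(c["t"]);return np.array([c["fx"]*p[0]/p[2]+c["cx"],c["fy"]*p[1]/p[2]+c["cy"]])
def blobs(im,lo,hi,amin=15,roi=None):
    m=cv2.inRange(cv2.cvtColor(im,cv2.COLOR_RGB2HSV),lo,hi)
    if roi: k=np.zeros_like(m);k[roi[1]:roi[3],roi[0]:roi[2]]=1;m*=k
    n,l,s,c=cv2.connectedComponentsWithStats(m)
    return sorted([(int(s[i,4]),c[i].round(1).tolist(),s[i,:4].tolist()) for i in range(1,n) if s[i,4]>=amin],reverse=True),m
def tri(ca,ua,cb,ub):
    P=lambda c:np.array([[c["fx"],0,c["cx"]],[0,c["fy"],c["cy"]],[0,0,1]])@np.c_[c["R"],c["t"]]
    X=cv2.triangulatePoints(P(ca),P(cb),np.array(ua,float),np.array(ub,float))[:,0];return X[:3]/X[3]
E
python3 - <<'E'
from h import *
a=cv2.imread("pics/side0.png")[:,:,::-1].copy();b=cv2.imread("pics/top0.png")[:,:,::-1].copy()
cs=cams.get_calibration("side");ct=cams.get_calibration("top")
y1,_=blobs(a,(22,150,120),(35,255,255),5);y2,_=blobs(b,(22,150,120),(35,255,255),5);print("yel",y1[:3],y2[:3])
print(ray(cs,y1[0][1],.048),ray(ct,y2[0][1],.048),tri(cs,y1[0][1],ct,y2[0][1]))
r1,m1=blobs(a,(172,150,60),(180,255,255),20);r2,m2=blobs(b,(172,150,60),(180,255,255),20);print(r1[:4],r2[:4])
r,m=blobs(b,(0,150,60),(5,255,255),20);print(r[:3])
mm=cv2.bitwise_or(m,m2);mm[:200]=0;mm[320:]=0;pts=np.argwhere(mm)[:,::-1].astype(np.float32)
print("rect",cv2.minAreaRect(pts),[ray(ct,p,.008).round(3)[:2].tolist() for p in cv2.boxPoints(cv2.minAreaRect(pts))])
print("saddle",ray(ct,(361,234),.032))
print("reel",ray(ct,(183,297),.03),"tape",ray(ct,(356,182),.01))
big=cv2.resize(b[85:325,205:395],None,fx=2.5,fy=2.5,interpolation=cv2.INTER_CUBIC);cv2.imwrite("pics/crop0.png",big[:,:,::-1])
E
```

```text
yel [(73, [256.4, 239.4], [251, 236, 12, 8])] [(84, [261.9, 181.4], [257, 176, 11, 11])]
[6.25996002e-01 3.78383658e-05 4.80000000e-02] [ 0.6271694  -0.00108234  0.048     ] [ 0.62642667 -0.00069018  0.0476581 ]
[] []
[(1207, [346.8, 262.2], [324, 223, 49, 74]), (104, [476.1, 13.4], [470, 3, 13, 22])]
rect ((362.4815368652344, 247.04246520996094), (51.60547637939453, 116.73899841308594), 50.042449951171875) [[0.43, -0.094], [0.612, -0.315], [0.515, -0.392], [0.337, -0.173]]
saddle [ 0.50327324 -0.2352116   0.032     ]
reel [0.35618309 0.18438724 0.03      ] tape [ 0.63128701 -0.2301578   0.01      ]
```

View pics/crop0.png

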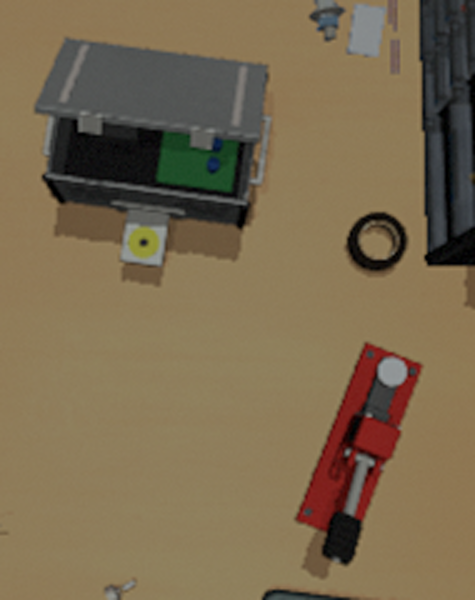

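Enlarged, the case front rim runs (45,178) to (250,200) and the lid's free edge (37,108) to (265,137). The jack's saddle is at (391,371), its base left edge runs (367,343) to (297,520), and its grip is at (342,537).

```bash
cat >> h.py <<'E'
def rel(target,tool_yaw_x=None):
    """shift in tool axes (units 40mm) to target TCP; turn about tool z (units 6deg) so tool x has world yaw (rad)"""
    s=manip.state();R=Ro.from_rotvec(s["tcp_rot"]).as_matrix();p=np.array(s["eef_pos"])
    print("tcp",p.round(4),"toolx yaw deg",np.degrees(np.arctan2(R[1,0],R[0,0])).round(2),"z",R[:,2].round(3),"F",np.round(s["ft_force"],2),"w",round(s["width"],4),"t",round(s["time"],2))
    if target is not None: print("shift tool (mm)",(R.T@(np.array(target)-p)*1000).round(1),"units",(R.T@(np.array(target)-p)/.04).round(3))
    if tool_yaw_x is not None:
        d=np.array([np.cos(tool_yaw_x),np.sin(tool_yaw_x),0]);l=R.T@d;print("turn z deg",np.degrees(np.arctan2(l[1],l[0])).round(2))
E
python3 - <<'E'
from h import *
ct=cams.get_calibration("top");f=lambda x,y,z:ray(ct,(205+x/2.5,85+y/2.5),z)
A,B=f(45,178,.115),f(250,200,.115);d=B-A;print("front rim",A,B,np.linalg.norm(d),"case yaw",np.degrees(np.arctan2(d[0],-d[1])))
yaw=np.arctan2(d[0],-d[1]);L=np.array([.6265,-.0005])
u=np.array([np.cos(yaw),np.sin(yaw)]);print("case centre",L+.095*u,"rim mid",(A+B)/2, "pred",L+.035*u,"hinge",L+.155*u)
H=f(65,38,.12),f(268,65,.12);print("hinge seen",(H[0]+H[1])/2,np.degrees(np.arctan2(H[1][0]-H[0][0],-(H[1][1]-H[0][1]))))
for th in(.6,.7,.8,.9,.95):
    c=L+u*(.155-.12*np.cos(th)+.009*np.sin(th));z=.115+.12*np.sin(th)+.009*np.cos(th)
    print(th,"edge mid proj",proj(ct,[*c,z]),proj(cams.get_calibration("side"),[*c,z]),"seen top",(205+151/2.5,85+122/2.5))
P,Q=f(367,343,.008),f(297,520,.008);e=P-Q;print("jack yaw",np.degrees(np.arctan2(e[1],e[0])),"len",np.linalg.norm(e[:2]))
S=f(391,371,.032);G=f(342,530,.105);g=S-G;print("saddle",S,"grip",G,np.degrees(np.arctan2(g[1],g[0])),np.linalg.norm(g[:2]),"(153)")
E
```

```text
front rim [0.67259973 0.08151206 0.115     ] [ 0.65223941 -0.09918374  0.115     ] 0.18183925964719064 case yaw -6.428820609341783
case centre [ 0.72090261 -0.01113704] rim mid [ 0.66241957 -0.00883584  0.115     ] pred [ 0.66127991 -0.00441891] hinge [ 0.78052532 -0.01785516]
hinge seen [ 0.78537419 -0.02561162  0.12      ] -8.120508391171704
0.6 edge mid proj [261.44862889 140.46174402] [227.0101915  193.95005289] seen top (265.4, 133.8)
0.7 edge mid proj [261.67013815 135.36701179] [223.01242921 191.03676529] seen top (265.4, 133.8)
0.8 edge mid proj [261.968245   129.86749966] [218.56742707 188.46773514] seen top (265.4, 133.8)
0.9 edge mid proj [262.34099105 124.0279463 ] [213.71532471 186.27962267] seen top (265.4, 133.8)
0.95 edge mid proj [262.55434105 121.00348977] [211.15108183 185.33895123] seen top (265.4, 133.8)
jack yaw -22.48088075573001 len 0.18355217482053365
saddle [ 0.50468902 -0.23618624  0.032     ] grip [ 0.36615321 -0.17650658  0.105     ] -23.305829230747307 0.1508437411685719 (153)
```

```bash
python3 -c "
from h import *
rel([.716,-.0115,.25],np.radians(157.3))"
```

```text
tcp [0.2641 0.5656 0.2302] toolx yaw deg 154.97 z [-0.001 -0.002 -1.   ] F [-0.15  0.37 -0.32] w 0.0855 t 0.1
shift tool (mm) [-653.7 -331.8  -19.2] units [-16.341  -8.295  -0.481]
turn z deg -2.33
```

```bash
python3 -m creep '[0,0,0,-0.817,-0.415,-0.024,1,0,0,0,-0.817,-0.415,-0.024,1,0,0,0,-0.817,-0.415,-0.024,1,0,0,0,-0.817,-0.415,-0.024,1,0,0,0,-0.817,-0.415,-0.024,1,0,0,0,-0.817,-0.415,-0.024,1,0,0,0,-0.817,-0.415,-0.024,1,0,0,0,-0.817,-0.415,-0.024,1,0,0,0,-0.817,-0.415,-0.024,1,0,0,0,-0.817,-0.415,-0.024,1]' 40
python3 -m creep '[0,0,0,-0.817,-0.415,-0.024,1,0,0,0,-0.817,-0.415,-0.024,1,0,0,0,-0.817,-0.415,-0.024,1,0,0,0,-0.817,-0.415,-0.024,1,0,0,0,-0.817,-0.415,-0.024,1,0,0,0,-0.817,-0.415,-0.024,1,0,0,0,-0.817,-0.415,-0.024,1,0,0,0,-0.817,-0.415,-0.024,1,0,0,0,-0.817,-0.415,-0.024,1,0,0,0,-0.817,-0.415,-0.024,1,0,0,0,0,0,0,1]'
python3 -c "
from h import *
rel([.716,-.0115,.20],np.radians(157.3))"
```

```text
time: 0.93
eef_pos: [0.4908, 0.2759, 0.2405]
tcp_rot: [-0.681, -3.066, 0.001]
ft_force: [0.3, -0.6, -0.4]
width: -0.0001
finger_force: 0.0
time: 1.85
eef_pos: [0.7193, -0.0177, 0.2494]
tcp_rot: [0.688, 3.062, -0.005]
ft_force: [-0.7, 0.7, 0.2]
width: 0.0002
finger_force: 0.0
tcp [ 0.7193 -0.0177  0.2494] toolx yaw deg 154.67 z [ 0.002 -0.004 -1.   ] F [-0.73  0.71  0.18] w 0.0002 t 1.85
shift tool (mm) [ 5.8  4.3 49.3] units [0.144 0.108 1.233]
turn z deg -2.63
```

```bash
python3 -m creep '[0,0,0,0.1,0.08,0.4,1,0,0,0,0,0,0.4,1,0,0,0,0,0,0.4,1,0,0,0,0,0,0.3,1,0,0,0,0,0,0.17,1,0,0,0,0,0,0.17,1,0,0,0,0,0,0.17,1,0,0,0,0,0,0.17,1,0,0,0,0,0,0.17,1,0,0,0,0,0,0.17,1,0,0,0,0,0,0.17,1,0,0,0,0,0,0.17,1]'
python3 - <<'E'
from h import *
rel([.716,-.0115,.124])
cv2.imwrite("pics/side1.png",cams.get_image("side")[:,:,::-1])
E
```

```text
time: 2.85
eef_pos: [0.7137, -0.0064, 0.1355]
tcp_rot: [-0.681, -3.066, 0.0]
ft_force: [-0.5, -0.5, 2.1]
width: 0.0002
finger_force: 1.1
tcp [ 0.7137 -0.0064  0.1355] toolx yaw deg 154.97 z [-0.  0. -1.] F [-0.48 -0.49  2.1 ] w 0.0002 t 2.85
shift tool (mm) [-4.2 -3.7 11.5] units [-0.106 -0.092  0.288]
```

Lid is being pushed with about 2 N, so I'll press it down in small steps.

```bash
python3 -m creep '[0,0,0,0,0,0.1,1,0,0,0,0,0,0.1,1,0,0,0,0,0,0.08,1,0,0,0,0,0,0.05,1,0,0,0,0,0,0,1]'; python3 -m creep '[0,0,0,0,0,0.05,1,0,0,0,0,0,0.05,1,0,0,0,0,0,0,1]'
```

```text
time: 3.32
eef_pos: [0.7137, -0.0064, 0.1241]
tcp_rot: [-0.68, -3.066, 0.0]
ft_force: [-3.7, 0.2, 6.7]
width: -0.0001
finger_force: 3.3
time: 3.57
eef_pos: [0.7138, -0.0064, 0.1239]
tcp_rot: [-0.68, -3.066, 0.001]
ft_force: [-10.1, -0.2, 18.8]
width: 0.0004
finger_force: 9.5
```

```bash
python3 -m creep '[0,0,0,0,0,-0.6,1,0,0,0,0,0,-0.9,1,0,0,-0.042,0.393,-0.749,-0.08,-1,0,0,-0.042,0.393,-0.749,-0.08,-1,0,0,-0.042,0.393,-0.749,-0.08,-1,0,0,-0.042,0.393,-0.749,-0.08,-1,0,0,-0.042,0.393,-0.749,-0.08,-1,0,0,-0.042,0.393,-0.749,-0.08,-1,0,0,-0.042,0.393,-0.749,-0.08,-1,0,0,-0.042,0.393,-0.749,-0.08,-1,0,0,-0.042,0.393,-0.749,-0.08,-1,0,0,-0.042,0.393,-0.749,-0.08,-1]'
python3 -m creep '[0,0,0,0,0,0,-1,0,0,0,0,0,0,-1]'
python3 - <<'E'
from h import *
rel(None)
c=cams.get_calibration("wrist");im=cams.get_image("wrist");np.save("w2.npy",im)
cv2.imwrite("pics/w2.png",im[:,:,::-1])
print("pred saddle",proj(c,[.5047,-.2362,.032]),"mast",proj(c,[.4448,-.211,.085]))
t=cams.get_image("top");cv2.imwrite("pics/top2.png",t[:,:,::-1]);a=cams.get_image("side");cv2.imwrite("pics/side2.png",a[:,:,::-1])
y1,_=blobs(a,(22,150,120),(35,255,255),5);y2,_=blobs(t,(22,150,120),(35,255,255),5)
print(y1[:2],y2[:2],tri(cams.get_calibration("side"),y1[0][1],cams.get_calibration("top"),y2[0][1]))
E
```

```text
time: 4.57
eef_pos: [0.4476, -0.2175, 0.2108]
tcp_rot: [0.612, 3.081, -0.001]
ft_force: [0.3, -0.8, 1.0]
width: 0.0854
finger_force: 0.0
time: 4.73
eef_pos: [0.4482, -0.2178, 0.2111]
tcp_rot: [0.618, 3.079, -0.0]
ft_force: [1.3, 1.3, -0.0]
width: 0.0856
finger_force: 0.0
tcp [ 0.4482 -0.2178  0.2111] toolx yaw deg 157.3 z [ 0.001 -0.    -1.   ] F [ 1.31  1.3  -0.02] w 0.0856 t 4.73
pred saddle [288.99591174 243.2233658 ] mast [290.6374899  195.49147823]
[(73, [256.4, 239.4], [251, 236, 12, 8])] [(87, [262.0, 181.3], [257, 176, 11, 11])] [ 0.62651341 -0.00084496  0.04758335]
```

View pics/w2.png

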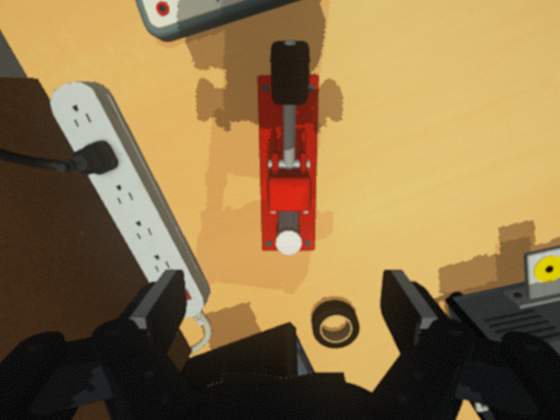

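View pics/top2.png

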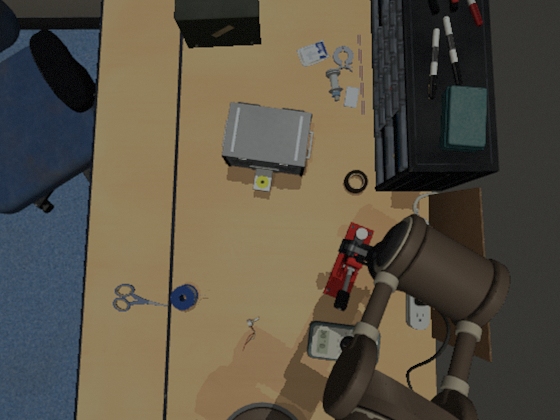

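The lid is shut and the case hasn't moved. In the wrist view the jack lies upright, with its mast at (289,192) and saddle at (288,242), where predicted. Next I'll descend and grasp the mast.

```bash
python3 -m creep '[0,0,0,0.14,0.125,0.5,-1,0,0,0,0,0,0.7,-1,0,0,0,0,0,0.7,-1,0,0,0,0,0,0.6,-1,0,0,0,0,0,0.5,-1,0,0,0,0,0,0.4,-1,0,0,0,0,0,0.3,-1,0,0,0,0,0,0.2,-1,0,0,0,0,0,0.12,-1,0,0,0,0,0,0,-1]'; python3 -c "
from h import *
rel([.4448,-.211,.05],np.radians(157.3))"
```

```text
time: 5.72
eef_pos: [0.4456, -0.209, 0.049]
tcp_rot: [-0.611, -3.08, -0.001]
ft_force: [-0.7, 0.0, 0.4]
width: 0.0855
finger_force: 0.0
tcp [ 0.4456 -0.209   0.049 ] toolx yaw deg 157.56 z [-0.002  0.001 -1.   ] F [-0.66  0.04  0.4 ] w 0.0855 t 5.72
shift tool (mm) [-0.  -2.1 -1. ] units [-0.001 -0.053 -0.024]
turn z deg 0.26
```

```bash
python3 -m creep '[0,0,0,0,-0.05,0,0.3,0,0,0,0,0,0,1,0,0,0,0,0,0,1,0,0,0,0,0,0,1,0,0,0,0,0,0,1,0,0,0,0,0,0,1]' 50; python3 - <<'E'
from h import *
L=np.array([.6265,-.0007]);y=np.radians(-7);u=np.array([np.cos(y),np.sin(y)])
print("final mast",L+.001*u-.065*u,"pre",L-.064*u-.09*u)
rel([*(L-.154*u),.055],np.pi+y)
E
```

```text
time: 6.22
eef_pos: [0.4456, -0.212, 0.051]
tcp_rot: [0.613, 3.08, -0.001]
ft_force: [0.9, 1.7, 5.0]
width: 0.0355
finger_force: 51.8
final mast [0.56297705 0.00709964] pre [0.47364789 0.01806788]
tcp [ 0.4456 -0.212   0.051 ] toolx yaw deg 157.49 z [ 0.001 -0.001 -1.   ] F [0.89 1.66 4.95] w 0.0355 t 6.22
shift tool (mm) [ 62.1 223.3  -4.1] units [ 1.553  5.583 -0.103]
turn z deg -15.51
```

```bash
python3 -m creep '[0,0,0,0,0,-0.2,1,0,0,0,0,0,-0.4,1,0,0,0,0.1,0.35,-0.15,1,0,0,0,0.22,0.8,0,1,0,0,0,0.22,0.8,0,1,0,0,0,0.22,0.8,0,1,0,0,0,0.22,0.8,0,1,0,0,0,0.22,0.8,0,1,0,0,0,0.22,0.8,0,1,0,0,0,0.13,0.43,0,1,0,0,-0.5,0,0,0,1,0,0,-0.8,0,0,0,1]' 60; python3 -m creep '[0,0,-0.8,0,0,0,1,0,0,-0.48,0,0,0,1,0,0,0,0,0,0,1,0,0,0,0,0,0,1]';  python3 - <<'E'
from h import *
L=np.array([.6265,-.0007]);y=np.radians(-7);u=np.array([np.cos(y),np.sin(y)])
rel([*(L-.154*u),.055],np.pi+y)
c=cams.get_calibration("wrist");im=cams.get_image("wrist");cv2.imwrite("pics/w3.png",im[:,:,::-1])
t=cams.get_image("top");cv2.imwrite("pics/top3.png",t[:,:,::-1])
E
```

```text
time: 7.22
eef_pos: [0.4712, 0.0196, 0.079]
tcp_rot: [-0.392, -3.114, 0.001]
ft_force: [0.0, -0.2, -5.9]
width: 0.035
finger_force: 62.3
time: 7.55
eef_pos: [0.4716, 0.0182, 0.0793]
tcp_rot: [-0.195, -3.133, 0.0]
ft_force: [-0.3, -0.0, -5.4]
width: 0.0352
finger_force: 62.4
tcp [0.4716 0.0182 0.0793] toolx yaw deg 172.89 z [-0.002  0.    -1.   ] F [-0.34 -0.03 -5.38] w 0.0352 t 7.55
shift tool (mm) [-2.1  0.1 24.3] units [-0.052  0.003  0.607]
turn z deg -0.11
```

View pics/w3.png

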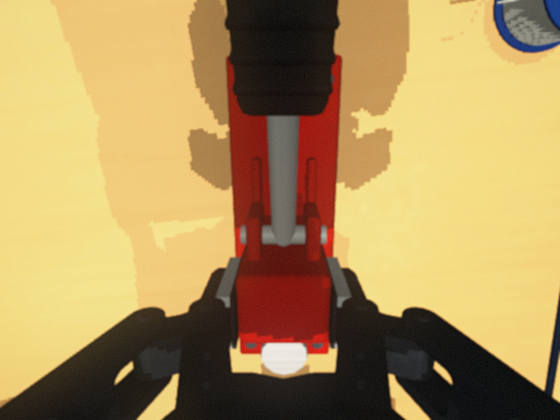

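The jack hangs straight in the fingers: the mast's top face is at about (285,305), the saddle's lower rim at (285,375), and the grip at (283,60).

```bash
python3 - <<'E'
from h import *
c=cams.get_calibration("wrist");R=Ro.from_rotvec(manip.state()["tcp_rot"]).as_matrix();p=np.array(manip.state()["eef_pos"])
for n,uv,z in(("saddle far rim",(285,375),.060),("saddle left",(262,356),.060),("saddle right",(307,356),.060),("mast rear top",(285,273),.113),("mast front",(285,340),.113),("grip",(283,60),.133),("base end near L",(243,352),.036),("base end R",(325,352),.036)):
    X=ray(c,uv,z);print(n,X.round(4),"tool",(R.T@(X-p)*1000).round(1))
im=cv2.imread("pics/w3.png")[:,:,::-1]
print("saddle col",[(int(v),im[v,285].tolist()) for v in range(330,384,4)])
t=cv2.imread("pics/top3.png")[:,:,::-1].copy();ct=cams.get_calibration("top")
q=proj(ct,[*(p+R@np.array([-.065,0,0]))[:2],.06]);print("saddle pred top",q)
m=cv2.inRange(cv2.cvtColor(t,cv2.COLOR_RGB2HSV),(0,0,140),(180,60,255));x,y=q.astype(int)
m2=np.zeros_like(m);m2[y-18:y+18,x-18:x+18]=m[y-18:y+18,x-18:x+18]
for b in cv2.findContours(m2,0,2)[0]:
    (a,r)=cv2.minEnclosingCircle(b)
    if r>3: print(a,r,ray(ct,a,.06), (R.T@(ray(ct,a,.06)-p)*1000).round(1))
E
```

```text
saddle far rim [0.5492 0.0083 0.06  ] tool [-77.7  -0.2  19.5]
saddle left [ 0.5339 -0.0034  0.06  ] tool [-63.9 -13.8  19.5]
saddle right [0.5372 0.0228 0.06  ] tool [-63.9  12.7  19.5]
mast rear top [0.4543 0.0197 0.113 ] tool [ 18.   -0.6 -33.4]
mast front [0.4831 0.0161 0.113 ] tool [-11.   -0.6 -33.4]
grip [0.3859 0.0275 0.133 ] tool [ 86.8  -1.3 -53.3]
base end near L [ 0.5492 -0.02    0.036 ] tool [-81.2 -28.3  43.5]
base end R [0.556  0.0347 0.036 ] tool [-81.2  26.9  43.5]
saddle col [(330, [132, 30, 22]), (334, [133, 28, 22]), (338, [187, 38, 28]), (342, [199, 108, 102]), (346, [237, 233, 227]), (350, [235, 231, 226]), (354, [236, 232, 227]), (358, [238, 234, 228]), (362, [231, 226, 218]), (366, [233, 230, 221]), (370, [230, 225, 216]), (374, [213, 193, 170]), (378, [92, 72, 48]), (382, [42, 35, 30])]
saddle pred top [256.69360723 219.26788936]
(256.79998779296875, 219.0) 5.200112342834473 [0.53733193 0.00982006 0.06      ] [-65.7  -0.2  19.5]
```

```bash
python3 -m creep '[0,0,0,0,0,0.2,1,0,0,0,0,0,0.2,1,0,0,0,0,0,0.15,1,0,0,0,0,0,0.07,1,0,0,0,-0.2,0,0,1,0,0,0,-0.3,0,0,1,0,0,0,-0.2,0,0,1,0,0,0,0,0,0,1]';python3 -c "
from h import *
rel([.563,.0071,.0545],np.radians(173))"
```

```text
time: 8.32
eef_pos: [0.5048, 0.0143, 0.0563]
tcp_rot: [0.193, 3.13, -0.0]
ft_force: [0.8, -0.6, -6.2]
width: 0.0353
finger_force: 62.4
tcp [0.5048 0.0143 0.0563] toolx yaw deg 172.96 z [ 0.006 -0.    -1.   ] F [ 0.76 -0.55 -6.24] w 0.0353 t 8.32
shift tool (mm) [-58.7  -0.    2.1] units [-1.466e+00 -1.000e-03  5.300e-02]
turn z deg -0.04
```

```bash
python3 -m creep '[0,0,0,-0.2,0,0.05,1,0,0,0,-0.3,0,0,1,0,0,0,-0.3,0,0,1,0,0,0,-0.3,0,0,1,0,0,0,-0.25,0,0,1,0,0,0,-0.12,0,0,1,0,0,0,0,0,0,1,0,0,0,0,0,0,1]';python3 - <<'E'
from h import *
rel([.563,.0071,.0515],np.radians(173))
t=cams.get_image("top");a=cams.get_image("side")
y1,_=blobs(a,(22,150,120),(35,255,255),5);y2,_=blobs(t,(22,150,120),(35,255,255),5);print(y1[:1],y2[:1])
cv2.imwrite("pics/side4.png",cv2.resize(a[150:300,170:370],None,fx=3,fy=3,interpolation=cv2.INTER_CUBIC)[:,:,::-1])
E
```

```text
time: 8.98
eef_pos: [0.5586, 0.0076, 0.0529]
tcp_rot: [-0.192, -3.134, -0.0]
ft_force: [0.2, 0.2, -7.2]
width: 0.0351
finger_force: 62.4
tcp [0.5586 0.0076 0.0529] toolx yaw deg 172.97 z [-0.002  0.    -1.   ] F [ 0.22  0.17 -7.2 ] w 0.0351 t 8.98
shift tool (mm) [-4.5  0.   1.4] units [-0.112  0.001  0.036]
turn z deg -0.03
[(48, [256.4, 239.4], [251, 236, 11, 8])] []
```

View pics/side4.png

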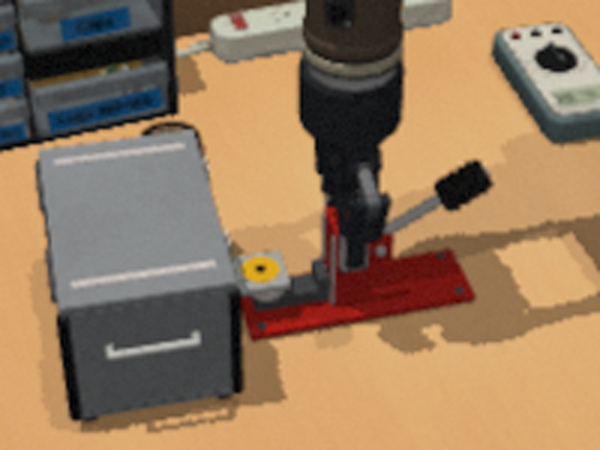

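The side view shows the toe under the yellow tongue at (262,268) and the case still in place. I'll finish the slide, set the jack down and release.

```bash
python3 -m creep '[0,0,0,-0.11,0,0,1,0,0,0,0,0,0,1,0,0,0,0,0,0.025,1,0,0,0,0,0,0.025,1,0,0,0,0,0,0.02,1,0,0,0,0,0,0,1]';python3 -c "
from h import *
rel([.563,.0071,.0515],np.radians(173))"
```

```text
time: 9.58
eef_pos: [0.5635, 0.0071, 0.0511]
tcp_rot: [-0.192, -3.135, 0.0]
ft_force: [-1.5, 0.2, -0.8]
width: 0.0354
finger_force: 62.9
tcp [0.5635 0.0071 0.0511] toolx yaw deg 172.98 z [-0. -0. -1.] F [-1.49  0.17 -0.8 ] w 0.0354 t 9.58
shift tool (mm) [ 0.5 -0.1 -0.4] units [ 0.012 -0.001 -0.011]
turn z deg -0.02
```

```bash
python3 -m creep '[0,0,0,0,0,0.015,1,0,0,0,0,0,0,0,0,0,0,0,0,0,-1,0,0,0,0,0,0,-1,0,0,0,0,0,0,-1,0,0,0,0,0,0,-1,0,0,0,0,0,0,-1]'
python3 -m creep '[0,0,0,0,0,-0.3,-1,0,0,0,0,0,-0.6,-1,0,0,0,0,0,-0.8,-1,0,0,0,0,0,-0.8,-1,0,0,0,0,0,0,-1,0,0,0,0,0,0,-1]'
python3 - <<'E'
from h import *
rel([.563,.0071,.0515],np.radians(173))
c=cams.get_calibration("wrist");im=cams.get_image("wrist");cv2.imwrite("pics/w5.png",im[:,:,::-1])
t=cams.get_image("top");a=cams.get_image("side")
y1,_=blobs(a,(22,150,120),(35,255,255),5);y2,_=blobs(t,(22,150,120),(35,255,255),5);print(y1[:1],y2[:1])
L=np.array([.6265,-.0007]);y=np.radians(-7);u=np.array([np.cos(y),np.sin(y)]);M=L-.064*u
print("pred px grip",proj(c,[*(M-.088*u),.105]),"mast top",proj(c,[*M,.085]),"lift",proj(c,[*L,.048]),"tip",proj(c,[*(L-.02*u),.048]))
yw,_=blobs(im,(22,150,120),(35,255,255),5);print(yw[:2])
E
```

```text
time: 10.17
eef_pos: [0.5638, 0.007, 0.0499]
tcp_rot: [0.193, 3.135, -0.0]
ft_force: [0.2, -0.2, -0.0]
width: 0.0857
finger_force: 0.0
time: 10.67
eef_pos: [0.5661, 0.0069, 0.1536]
tcp_rot: [0.192, 3.129, -0.0]
ft_force: [-0.8, 0.6, 0.4]
width: 0.0855
finger_force: 0.0
tcp [0.5661 0.0069 0.1536] toolx yaw deg 172.97 z [ 0.007 -0.    -1.   ] F [-0.75  0.57  0.42] w 0.0855 t 10.67
shift tool (mm) [  3.8  -0.2 102. ] units [ 0.095 -0.005  2.551]
turn z deg -0.03
[(46, [256.2, 239.6], [251, 236, 11, 8])] []
pred px grip [285.02703764  77.09542717] mast top [284.71633135 220.64601693] lift [284.4198192  278.66128621] tip [284.4280765  256.76415615]
[(822, [282.8, 277.6], [266, 262, 35, 32])]
```

View pics/w5.png

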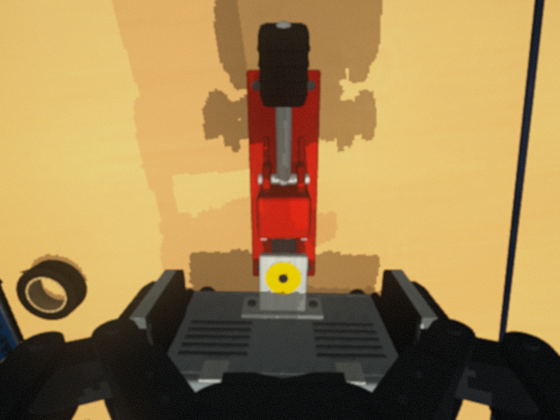

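The wrist view shows the tongue and yellow mark at (283,278) over the jack's toe. The base's rear edge is at row 70, its front edge at row 276 and the grip at (284,66).

```bash
python3 - <<'E'
from h import *
c=cams.get_calibration("wrist");L=ray(c,(282.8,277.6),.048);print("lift",L)
y=np.radians(-7);u=np.array([np.cos(y),np.sin(y)])
for n,uv,z,off in(("rear edge",(283,71),.008,.1),("front edge",(284.5,276),.008,-.085),("mast rear top",(284,196),.085,.015)):
    X=ray(c,uv,z);d=X-L;print(n,X.round(4),"saddle-lift along",round((d[:2]@u+off+.065)*1000,1),"lat",round((-u[1]*d[0]+u[0]*d[1])*1000,1))
print("grip",ray(c,(284,66),.105))
M=np.array([.563,.0071]);G=M-.090*u;print("press",G);rel([*G,.125],np.pi+y)
E
```

```text
lift [ 0.61783307 -0.00128392  0.048     ]
rear edge [0.4588 0.0186 0.008 ] saddle-lift along 4.8 lat 0.3
front edge [ 0.6377 -0.0021  0.008 ] saddle-lift along -0.2 lat 1.6
mast rear top [0.5404 0.0091 0.085 ] saddle-lift along 1.9 lat 0.9
grip [0.46637686 0.01813917 0.105     ]
press [0.47367085 0.01806824]
tcp [0.5623 0.0071 0.1489] toolx yaw deg 172.97 z [-0.002  0.    -1.   ] F [ 0.17  0.19 -0.72] w 0.0852 t 10.82
shift tool (mm) [89.3  0.  24.1] units [2.232e+00 1.000e-03 6.040e-01]
turn z deg -0.03
```

```bash
python3 -m creep '[0,0,0,0.5,0,0,1,0,0,0,0.75,0,0,1,0,0,0,0.65,0,0,1,0,0,0,0.33,0,0,1,0,0,0,0,0,0.3,1,0,0,0,0,0,0.4,1,0,0,0,0,0,0.15,1,0,0,0,0,0,0,1]' 60;python3 -c "
from h import *
rel([.4737,.0181,.107],np.radians(173))"
```

```text
time: 11.48
eef_pos: [0.4721, 0.0181, 0.113]
tcp_rot: [-0.192, -3.129, 0.0]
ft_force: [-0.6, 0.0, 0.0]
width: -0.0002
finger_force: 0.0
tcp [0.4721 0.0181 0.113 ] toolx yaw deg 172.97 z [-0.007  0.    -1.   ] F [-0.58  0.02  0.04] w -0.0002 t 11.48
shift tool (mm) [-1.7  0.2  6. ] units [-0.041  0.005  0.151]
turn z deg -0.03
```

```bash
python3 -m creep '[0,0,0,0,0,0.1,1,0,0,0,0,0,0.1,1,0,0,0,0.045,0,0.075,1,0,0,0,0.04,0,0.075,1,0,0,0,0.035,0,0.075,1,0,0,0,0.035,0,0.075,1,0,0,0,0.03,0,0.075,1,0,0,0,0.03,0,0.075,1,0,0,0,0,0,0,1]';python3 - <<'E'
from h import *
rel(None)
a=cams.get_image("side");y1,_=blobs(a,(22,150,120),(35,255,255),5);print(y1[:1])
E
```

```text
time: 12.23
eef_pos: [0.4674, 0.0189, 0.0906]
tcp_rot: [0.192, 3.134, -0.0]
ft_force: [0.1, -1.2, 8.6]
width: 0.0002
finger_force: 4.2
tcp [0.4674 0.0189 0.0906] toolx yaw deg 172.98 z [ 0.002 -0.    -1.   ] F [ 0.12 -1.17  8.63] w 0.0002 t 12.23
[(72, [255.9, 238.4], [250, 235, 12, 8])]
```

```bash
python3 -m creep '[0,0,0,0.025,0,0.08,1,0,0,0,0.025,0,0.08,1,0,0,0,0.02,0,0.08,1,0,0,0,0.015,0,0.08,1,0,0,0,0.015,0,0.08,1,0,0,0,0.01,0,0.08,1,0,0,0,0,0,0.06,1,0,0,0,0,0,0,1,0,0,0,0,0,0,1]';python3 - <<'E'
from h import *
rel(None)
a=cams.get_image("side");y1,_=blobs(a,(22,150,120),(35,255,255),5);print(y1[:1])
cv2.imwrite("pics/side6.png",cv2.resize(a[150:300,170:370],None,fx=3,fy=3,interpolation=cv2.INTER_CUBIC)[:,:,::-1])
E
```

```text
time: 13.03
eef_pos: [0.4623, 0.0195, 0.069]
tcp_rot: [-0.193, -3.136, 0.0]
ft_force: [-1.7, 0.4, 9.8]
width: 0.0003
finger_force: 4.6
tcp [0.4623 0.0195 0.069 ] toolx yaw deg 172.97 z [-0. -0. -1.] F [-1.67  0.39  9.77] w 0.0003 t 13.03
[(74, [253.7, 234.6], [248, 231, 12, 8])]
```

View pics/side6.png

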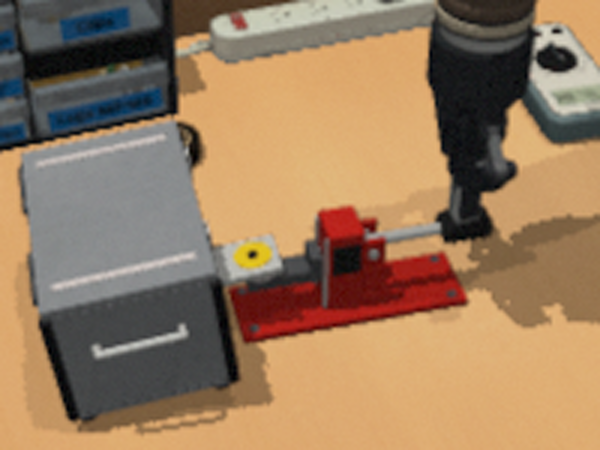

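The front is raised and the handle level, with the yellow mark now at (253,254) in the crop. Next I'll let the handle back up.

```bash
python3 -m creep '[0,0,0,0,0,-0.1,1,0,0,0,-0.015,0,-0.1,1,0,0,0,-0.015,0,-0.1,1,0,0,0,-0.025,0,-0.1,1,0,0,0,-0.025,0,-0.1,1,0,0,0,-0.04,0,-0.1,1,0,0,0,-0.04,0,-0.1,1,0,0,0,-0.045,0,-0.1,1,0,0,0,-0.045,0,-0.1,1,0,0,0,-0.04,0,-0.1,1,0,0,0,0,0,-0.15,1,0,0,0,0,0,-0.15,1]';python3 -m creep '[0,0,0,0,0,0,1,0,0,0,0,0,0,1,0,0,0,0,0,0,1]'; python3 - <<'E'
from h import *
rel([.4737,.0181,.107])
a=cams.get_image("side");y1,_=blobs(a,(22,150,120),(35,255,255),5);print(y1[:1])
c=cams.get_calibration("wrist");im=cams.get_image("wrist");yw,_=blobs(im,(22,150,120),(35,255,255),5);print(yw[:1]);cv2.imwrite("pics/w7.png",im[:,:,::-1])
r,m=blobs(im,(0,150,60),(5,255,255),100);print(r[:3])
E
```

```text
time: 14.08
eef_pos: [0.4717, 0.0183, 0.1197]
tcp_rot: [-0.192, -3.131, -0.0]
ft_force: [-0.0, 0.6, -0.7]
width: -0.0002
finger_force: 0.0
time: 14.33
eef_pos: [0.4727, 0.0182, 0.1198]
tcp_rot: [-0.192, -3.134, 0.0]
ft_force: [0.2, -0.3, -0.8]
width: 0.0002
finger_force: 0.0
tcp [0.4727 0.0182 0.1198] toolx yaw deg 172.97 z [-0.002  0.    -1.   ] F [ 0.22 -0.26 -0.81] w 0.0002 t 14.33
shift tool (mm) [-1.1  0.  12.8] units [-0.027  0.001  0.319]
[(74, [256.4, 239.4], [251, 236, 12, 8])]
[]
[(2541, [283.6, 221.9], [247, 195, 73, 90]), (375, [283.1, 364.7], [275, 348, 17, 31])]
```

View pics/w7.png

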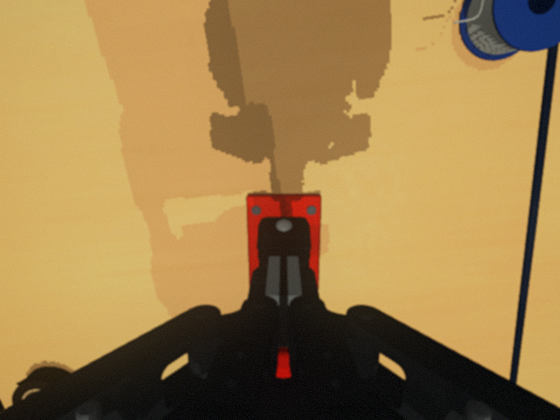

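The wrist view shows the handle's grip up at (284,235) under the clear fingers, and the base's rear edge at row 195. The case mark is back at its starting pixel, so I'll do the second press.

```bash
python3 -m creep '[0,0,0,0,0,0.2,1,0,0,0,0,0,0.17,1,0,0,0,0.045,0,0.075,1,0,0,0,0.04,0,0.075,1,0,0,0,0.035,0,0.075,1,0,0,0,0.035,0,0.075,1,0,0,0,0.03,0,0.075,1,0,0,0,0.03,0,0.075,1,0,0,0,0.025,0,0.08,1,0,0,0,0.025,0,0.08,1,0,0,0,0.02,0,0.08,1,0,0,0,0.015,0,0.08,1]';python3 -m creep '[0,0,0,0.015,0,0.08,1,0,0,0,0.01,0,0.08,1,0,0,0,0,0,0.06,1,0,0,0,0,0,0.03,1,0,0,0,0,0,0,1,0,0,0,0,0,0,1]'; python3 - <<'E'
from h import *
rel(None)
a=cams.get_image("side");y1,_=blobs(a,(22,150,120),(35,255,255),5);print(y1[:1])
E
```

```text
time: 15.43
eef_pos: [0.4631, 0.0194, 0.0759]
tcp_rot: [0.192, 3.133, -0.0]
ft_force: [0.4, -0.3, 9.0]
width: -0.0002
finger_force: 4.8
time: 15.93
eef_pos: [0.4619, 0.0196, 0.0676]
tcp_rot: [0.192, 3.135, -0.0]
ft_force: [-5.6, -0.4, 23.1]
width: 0.0003
finger_force: 11.5
tcp [0.4619 0.0196 0.0676] toolx yaw deg 172.98 z [ 0.001 -0.    -1.   ] F [-5.64 -0.4  23.15] w 0.0003 t 15.93
[(74, [253.5, 234.4], [248, 231, 12, 8])]
```

```bash
python3 -m creep '[0,0,0,0,0,-0.01,1,0,0,0,0,0,0,1,0,0,0,0,0,0,1,0,0,0,0,0,0,1]'; python3 - <<'E'
from h import *
a=cams.get_image("side");y1,_=blobs(a,(22,150,120),(35,255,255),5);print(y1[:1])
rel(None);print(manip.job_done())
E
```

```text
time: 16.32
eef_pos: [0.4619, 0.0196, 0.0677]
tcp_rot: [0.192, 3.134, -0.0]
ft_force: [-4.1, -0.6, 19.8]
width: 0.0002
finger_force: 10.0
[(75, [253.6, 234.4], [248, 231, 12, 8])]
tcp [0.4619 0.0196 0.0676] toolx yaw deg 172.99 z [ 0.001 -0.    -1.   ] F [-5.08 -0.12 20.74] w -0.0 t 16.37
the job is handed in; nothing more can be done
None
```

I shut the lid, set the jack under the lift point, did the trial lift and handed in at 16.4 s with the fingers holding the handle down at about 20 N and the case front raised; the hand-in returned no verdict.

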